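Clamp a freshly glued biscuit carton in the gluing jig

ROBOT

A 7-joint arm with a two-finger parallel gripper is mounted at the origin on a cart in front of the work surface, level with it; the furniture and walls round the work are solid. World frame = base frame: x ahead of the robot, y to its left, z up, the work surface at z = 0. Lengths are in m, angles in rad, forces in N, time in s.
With the tool pointing down it reaches from about 0.4 to 0.85 m from the base axis. Payload 4.5 kg.
Tool frame: the origin (TCP) lies midway between the tips of the shut fingers; the grasp point (between the pads) lies arm.tcp_to_grasp behind it (arm.tcp_to_grasp is the distance from the TCP to the grasp point, in m); z points along the fingers, y is the line along which they close (so a half turn about z gives the same grasp; the last joint's range is limited). The gripper opens to 85 mm and grips with 20 to 120 N. Pads are 22 mm wide; open, the fingers measure 114 mm over their backs; the gripper's body (76 mm by 85 mm) begins 54 mm behind the grasp point. The pads swing forward as they close: fully open they stand 13 mm farther back than shut.
Start: joints at [0.034, 0.689, -0.195, 1.565, 0.157, 0.902, -0.215], TCP at [0.625, 0, 0.206] pointing down, gripper open.
Joint ranges: [-3.01, 3.01], [-0.46, 2.08], [-1.47, 1.51], [0.13, 2.56], [-1, 4.14], [0.04, 2.09], [-2.66, 2.66]. Speed limits (rad/s): [2.57, 2.57, 3.14, 3.14, 3.14, 3.14, 3.14].

INTERFACE

Orientations are given as a unit quaternion [x, y, z, w].
In Python, from plant import arm gives the robot as it stands. Calls block until the motion is done:
- arm.goto(position, orientation): joint-space move of the TCP to a pose.
- arm.line_to(position, velocity=0.15, ori=None): straight line of the TCP; ori=None keeps the orientation; velocity is the mean speed in m/s.
- arm.movej(angles): joint-space move.
- arm.open() and arm.grasp(f_grip=None): open the fingers fully, or close them until they stop; f_grip is the grip in N (None keeps the last).
- arm.wait(seconds).
- arm.ik(position, orientation): joint angles nearest the present ones, or None.
- arm.camera(name): name is "scene" or "side" or "wrist"; returns (picture, depth): 480x640x3 uint8, blue, green, red; 480x640 float32, m along the optical axis (not along the pixel's ray), 0 where there is no reading.
- arm.camera_info(name): a dict with "fovy" (degrees; the focal length in pixels is half the picture's height over the tangent of half this angle, whatever the lens; pixels are square), "cx", "cy" (the principal point, pixels), "extrinsics" (4x4, takes a point from camera to world coordinates). Camera axes: x right, y down, z forward; pixel columns grow to the right and rows downward; lengths in m; the calibration is good to about 2 mm. A picture is of the moment at which its call begins: read the wrist's pose just before it. camera_info takes no time and is no camera call; for the wrist camera it gives the pose at the moment of the call.
A pose or a line that the arm cannot do raises arm.PlanningError and nothing moves.
- arm.finish_job(): hands the job in; it is judged then, once.
Readings, each from a call of its own:
- arm.read_t(): time.
- arm.read_joint_pos(): joint angles.
- arm.read_qvel(): joint speeds.
- arm.read_effort(): joint torques, N m.
- arm.read_eef_pos(): TCP position.
- arm.read_ee_rot(): TCP orientation.
- arm.read_contact_force(): force on the tool from outside, world axes, zero at the start.
- arm.read_wrist_torque(): the same for the moment, N m.
- arm.read_finger_gap(): finger opening in m.
- arm.read_finger_force(): force on a finger pad.
Only numpy, scipy, OpenCV 4.12 (cv2) and the standard library are available. Lean on these libraries where they do the work, as an engineer would, in place of code of your own. Each camera call takes 0.05 s, during which the arm holds its last target. There are 200 camera calls.

TASK

The biscuit carton lying on its narrow side has just had both end flaps glued: set it down in the gluing jig's nest, still on its narrow side and with its length along the jig, gently so that the thin card is not dented. Then push the clamp handle over and down, past its dead point, until it snaps over and the sprung pad by itself keeps the carton pressed against the end stop; feel for that snap with a light, slow push and do not lean on the handle once it is down. Let go, and leave the other carton standing where it is.

Things in the scene. Friction and masses are not known exactly. Their poses are not given: they have to be found in the camera images.
- jig: Gluing jig screwed to the worktop: plywood base 96 x 270 x 12 mm carrying, in a row along its y axis, end stop, nest and a steel push-type toggle clamp. Origin: on the worktop straight below the nest's middle; z up, y from the clamp to the end stop, x across; the base spans y -195 to +75 mm. A carton clamped home has its middle at x 0, y 0, z 45 mm.
- nest: Part of the jig, same origin and axes: folded aluminium tray, floor 14 mm above the worktop; two side walls along y, 100 mm long, 44 mm apart inside (1 mm of play each side of the carton), with lips flared outwards from 32 up to 37 mm above the worktop (mouth 50 mm, 57 mm over all). Its -y end is open for the pad. Over 60 N between carton and nest dents the card.
- stop_face (a point): Middle of the end stop's face that the carton's end must meet: jig y = +55 mm, 45 mm above the worktop. The stop is a wooden block as wide as the nest, 60 mm high.
- carton: The glued carton: a dark blue-green box 42 (x) x 62 (y) x 110 mm (z), 0.10 to 0.20 kg, lying on a narrow 42 x 110 mm side on the worktop left of the jig, so 62 mm high and 42 mm wide from above. Origin: middle of one 42 x 62 mm end; z along its length to the other end (level throughout), y up or down. Either end may face the pad.
- carton_mid (a point): Middle of the carton, 55 mm along its z axis from its origin, 31 mm above what it lies on.
- handle_pivot (a point): Hinge axis of the clamp handle, at x 0, y -149, z 42 mm in the jig's frame; the hinge line runs along the jig's x axis.
- handle_grip (a point): Point on the axis of the handle's round black rubber grip, 88 mm from the pivot. The grip is 19 to 21 mm thick and runs from 56 to 120 mm from the pivot. The handle starts upright (within 0.4 rad) above the pivot and is pushed over and down to the jig's -y, away from the nest, by 1.4 to 1.6 rad, until it lies about level. It stays about where it is left while the pad is clear of the carton.
- handle_rest (a point): About where the grip rests when the clamp is shut: 88 mm from the pivot to the jig's -y, 45 mm above the worktop, give or take 18 mm, as the handle is bolted to its crank at an angle that differs each time. The push peaks at about 5 N some 0.6 rad before, then fades; 4 mm before rest the handle snaps over its dead point; short of that it springs back. Its stop is hard (30 N at most).
- pad: Round rubber pad, 30 mm across, sprung (5 N/mm); origin: middle of its face, 42 mm above the worktop; its y axis points at the nest. Its face starts at jig y -68 to -71 mm, leaving a carton 13 to 16 mm of play along the nest, and would reach -45 mm with no carton; it pushes the carton home along the nest.
- other_carton: A second carton of the same size, dark red, standing upright on a 42 x 62 mm end to the right of the clamp; not to be moved.
Things that resemble listed ones, but are neither listed nor needed, are in the scene too. What is shaped like the carton but turquoise is not meant.

How it is judged:
By the outcome, as a careful person would: the job done as asked, in the order asked, and still so for the second after the job is handed in, with the robot touching nothing.
It also fails if it takes over 61 s, if anything falls off the work surface, if the arm or the gripper's body presses on something with over 40 N, if the wrist force passes 120 N, or if a joint passes its speed limit or range.

## Working session

There is one attempt and no reset: what is moved stays moved. The work goes in short steps, each a Python script; the robot and the scene stay as the last script left them, time stands still between calls to the robot, and variables do not carry over. Pictures are saved under pics/ and viewed, at most 10 in all, crops included, and the job is handed in when it is done.

```bash
ls; mkdir -p pics
python3 - <<'E'
from plant import arm
import cv2,numpy as np
print(arm.tcp_to_grasp, arm.read_t())
for n in ["scene","side"]:
    p,d=arm.camera(n); cv2.imwrite(f"pics/{n}0.png",p); np.save(f"{n}0.npy",d); i=arm.camera_info(n); print(n,i); np.save(f"{n}0_E.npy",i["extrinsics"])
    print((d>0).mean())
E
```

```text
pics
0.0187 0.0
scene {'fovy': 46.898450134260415, 'cx': 318.31667783384114, 'cy': 237.0530434608269, 'extrinsics': array([[ 0.51399167, -0.53628025,  0.6694894 , -0.48805791],
       [-0.85771106, -0.31037879,  0.40987405, -0.64779099],
       [-0.01201205, -0.78490031, -0.61950562,  1.05061769],
       [ 0.        ,  0.        ,  0.        ,  1.        ]])}
0.9959733072916667
side {'fovy': 53.29295922934218, 'cx': 324.984978082475, 'cy': 239.74057417337735, 'extrinsics': array([[ 0.83348467, -0.26221389,  0.48636116, -0.11535775],
       [-0.55243228, -0.37787168,  0.74298827, -1.01836486],
       [-0.01103974, -0.88795094, -0.45980567,  0.71029369],
       [ 0.        ,  0.        ,  0.        ,  1.        ]])}
0.996123046875
```

View pics/scene0.png

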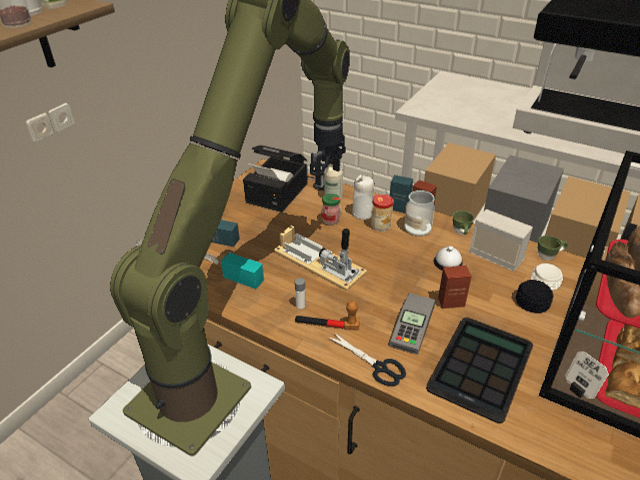

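View pics/side0.png

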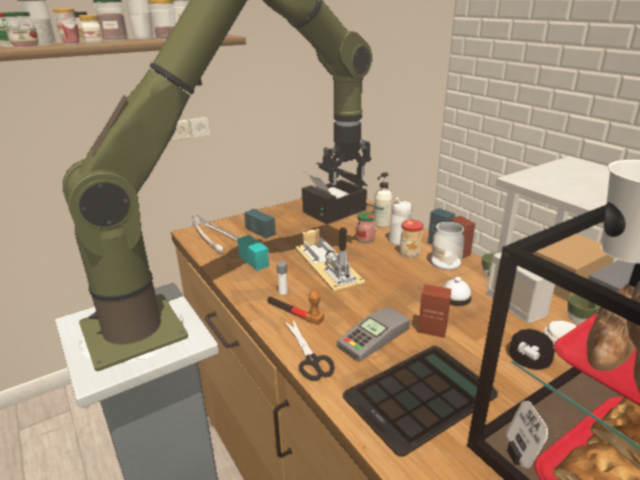

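The scene view shows the dark blue-green carton at (228,233), half hidden, and the jig from (285,238) to (350,270) with its black grip at (346,240). In the side view the carton is at (260,222), the turquoise decoy at (253,252), the jig from (310,238) to (350,275) and the grip at (343,238). I'll get rough positions from depth, then look with the wrist camera.

```bash
cat > h.py <<'E'
import numpy as np,cv2
from plant import arm
def f(i): return 240/np.tan(np.radians(i["fovy"])/2)
def pts(n):
    """picture, HxWx3 world points, info"""
    i=arm.camera_info(n); p,d=arm.camera(n)
    v,u=np.mgrid[:480,:640]; k=f(i)
    c=np.stack([(u-i["cx"])/k*d,(v-i["cy"])/k*d,d],-1)
    E=i["extrinsics"]; return p,c@E[:3,:3].T+E[:3,3],i,d
def ray(i,uv,z):
    """pixels -> points on plane height z"""
    uv=np.atleast_2d(uv).astype(float); E=i["extrinsics"];k=f(i)
    r=np.c_[(uv[:,0]-i["cx"])/k,(uv[:,1]-i["cy"])/k,np.ones(len(uv))]@E[:3,:3].T
    return E[:3,3]+r*((z-E[2,3])/r[:,2])[:,None]
def down(a):
    """tool pointing down, tool y (closing line) at world angle a from +x"""
    from scipy.spatial.transform import Rotation as R
    y=np.array([np.cos(a),np.sin(a),0]); z=np.array([0,0,-1.]); x=np.cross(y,z)
    return R.from_matrix(np.c_[x,y,z]).as_quat()
E
python3 - <<'E'
from h import *
from scipy.spatial.transform import Rotation as R
print(R.from_quat(arm.read_ee_rot()).as_matrix().round(2)); i=arm.camera_info("wrist"); print(i["fovy"],i["extrinsics"].round(3))
p,P,i,d=pts("side")
for n,(u,v) in dict(carton=(258,218),stop=(311,238),grip=(343,238),basefar=(352,284),turq=(250,245),red=(435,295),salt=(282,275)).items(): print(n,P[v,u].round(3),p[v,u])
E
```

```text
[[-0.  1. -0.]
 [ 1.  0. -0.]
 [-0. -0. -1.]]
71.26575258512001 [[ 1.     0.    -0.002  0.625]
 [-0.    -0.946 -0.325  0.085]
 [-0.002  0.325 -0.946  0.374]
 [ 0.     0.     0.     1.   ]]
carton [0.477 0.283 0.061] [106 108  90]
stop [0.569 0.106 0.036] [115 169 206]
grip [ 0.537 -0.108  0.135] [46 55 65]
basefar [ 0.542 -0.145  0.01 ] [134 195 231]
turq [0.375 0.13  0.059] [143 155  67]
red [ 0.572 -0.411  0.111] [ 65  90 172]
salt [ 0.371 -0.07   0.06 ] [180 197 209]
```

Run:
```python
from h import *
q=down(0)
for n,pos in dict(jig=[.57,.0,.30],car=[.49,.27,.28]).items():
    arm.goto(pos,q); p,P,i,d=pts("wrist")
    cv2.imwrite(f"pics/w_{n}.png",p); np.savez(f"w_{n}.npz",p=p,P=P,E=i["extrinsics"],fovy=i["fovy"],cx=i["cx"],cy=i["cy"])
    print(arm.read_t(),arm.read_joint_pos().round(2) if hasattr(arm.read_joint_pos(),'round') else arm.read_joint_pos())
```

```text
0.7167 [ 0.05  0.51 -0.22  1.61  0.12  1.04 -0.2 ]
1.8583 [-0.44  0.52 -0.23  1.67  0.14  0.97 -0.72]
```

View pics/w_jig.png

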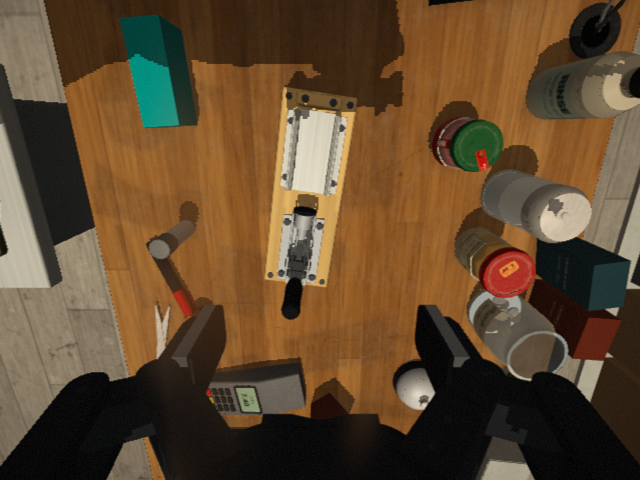

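View pics/w_car.png

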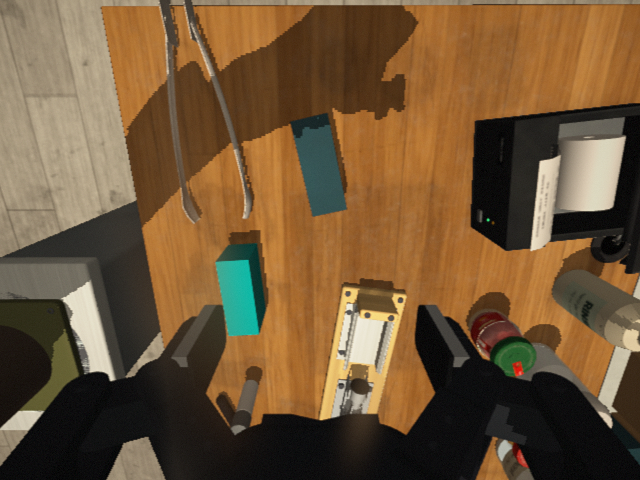

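The jig view shows the base corners near (283,88), (357,97), (327,287) and (265,279), with the stop at the top, the nest at (315,150) and the grip at (292,298). The carton view shows the carton's top from about (293,122) to (345,212), with the turquoise decoy at (240,290).

```bash
cat > m.py <<'E'
from h import *
def rect(m):
    """minAreaRect in mm of xy points: centre, (short,long), yaw of long axis"""
    b=cv2.boxPoints(cv2.minAreaRect((m*1000).astype(np.float32)))
    e=[b[1]-b[0],b[2]-b[1]]; L=[np.linalg.norm(x) for x in e]; k=int(np.argmax(L)); a=np.arctan2(e[k][1],e[k][0])%np.pi
    return b.mean(0).round(1),sorted(np.round(L,1)),round(a,4)
def comp(m):
    m=cv2.morphologyEx(m.astype(np.uint8),cv2.MORPH_OPEN,np.ones((3,3)))
    n,l,s,_=cv2.connectedComponentsWithStats(m); return l==1+np.argmax(s[1:,4])
def carton(p,P):
    h=cv2.cvtColor(p,cv2.COLOR_BGR2HSV)
    return comp((h[...,0]>85)&(h[...,0]<110)&(h[...,1]>80)&(h[...,2]<140)&(abs(P[...,2]-.062)<.006)&(P[...,1]>.19)&(P[...,0]<.62))
E
python3 - <<'E'
from m import *
D=np.load("w_car.npz");p,P=D["p"],D["P"]
m=carton(p,P)
print("carton",rect(P[m][:,:2]),np.median(P[m][:,2]),m.sum())
i=dict(fovy=float(D["fovy"]),cx=float(D["cx"]),cy=float(D["cy"]),extrinsics=D["E"])
c=np.argwhere(m)[:,::-1]; print(" ray",rect(ray(i,c,.062)[:,:2]))
D=np.load("w_jig.npz");p,P=D["p"],D["P"]
i=dict(fovy=float(D["fovy"]),cx=float(D["cx"]),cy=float(D["cy"]),extrinsics=D["E"])
roi=np.zeros((480,640),bool); roi[75:300,255:370]=1
print("table z",np.median(P[200:260,360:410,2]))
h=cv2.cvtColor(p,cv2.COLOR_BGR2HSV)
m=comp(roi&(P[...,2]>.008)&(P[...,2]<.2)); print("jig all",rect(P[m][:,:2]))
m=roi&(P[...,2]>.008)&(P[...,2]<.018); print("base",rect(P[comp(m)][:,:2]),m.sum())
c=np.argwhere(comp(m))[:,::-1]; print(" ray",rect(ray(i,c,.012)[:,:2]))
m=comp(roi&(abs(P[...,2]-.06)<.005)&(np.arange(480)[:,None]<130)); print("stop",rect(P[m][:,:2]),np.median(P[m][:,2]),m.sum())
m=roi&(P[...,2]>.032)&(P[...,2]<.042)&(np.arange(480)[:,None]<195)&(np.arange(480)[:,None]>105); print("lips",rect(P[m][:,:2]),m.sum())
m=roi&(P[...,2]>.012)&(P[...,2]<.022)&(np.arange(480)[:,None]<190)&(np.arange(480)[:,None]>108); m=comp(m&(h[...,1]<60)); print("floor",rect(P[m][:,:2]),m.sum(),np.median(P[m][:,2]))
m=np.zeros((480,640),bool); m[270:325,275:305]=1; m&=(P[...,2]>.06)&(h[...,2]<80); print("grip",np.percentile(P[m],[2,50,98],axis=0).round(4),m.sum())
cv2.imwrite("pics/zoom.png",cv2.resize(p[75:325,240:385],None,fx=2.4,fy=2.4))
E
```

```text
carton (array([490.5, 306.2], dtype=float32), [np.float32(39.6), np.float32(107.2)], np.float32(1.7835)) 0.062440418039490714 3104
 ray (array([490.5, 306.2], dtype=float32), [np.float32(39.6), np.float32(107.2)], np.float32(1.7841))
table z 0.00037337409490914575
jig all (array([552.3, -10.2], dtype=float32), [np.float32(96.0), np.float32(269.5)], np.float32(1.4283))
base (array([552.3, -10.2], dtype=float32), [np.float32(96.0), np.float32(269.5)], np.float32(1.4283)) 10031
 ray (array([552.3,  -9.9], dtype=float32), [np.float32(95.4), np.float32(268.5)], np.float32(1.4282))
stop (array([569.7, 110.2], dtype=float32), [np.float32(14.1), np.float32(51.3)], np.float32(3.0042)) 0.06041061820363444 600
lips (array([561.2,  51.4], dtype=float32), [np.float32(58.1), np.float32(105.2)], np.float32(1.4279)) 940
floor (array([560.8,  48.9], dtype=float32), [np.float32(44.1), np.float32(103.5)], np.float32(1.4294)) 2671 0.014419286298321288
grip [[ 0.5298 -0.1077  0.0776]
 [ 0.5399 -0.0938  0.139 ]
 [ 0.5489 -0.0898  0.1634]] 793
```

View pics/zoom.png

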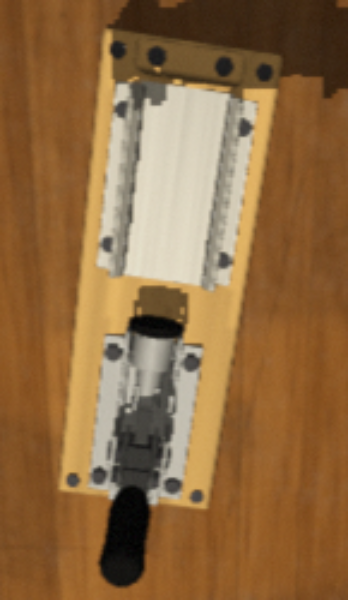

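The zoom confirms the layout: stop at (190,60), nest floor at (180,180), pad at (157,325), grip at (125,540). The base measures 96.0 x 269.5 mm against 96 x 270, and base, lips and floor agree to under 1 mm. That puts the jig origin at about (0.5609, 0.0492) with yaw 1.4283. Next is picking the carton.

```bash
cat >> h.py <<'E'
JO=np.array([.5609,.0492]); JA=1.4283
EY=np.array([np.cos(JA),np.sin(JA)]); EX=np.array([EY[1],-EY[0]])
def J(x,y,z): return [*(JO+x*EX+y*EY),z]
QJ=down(JA-np.pi/2)
E
python3 - <<'E'
from m import *
q=down(1.784-np.pi/2); c=[.4905,.3062]
arm.goto([*c,.13],q); print("F free",np.round(arm.read_contact_force(),2))
arm.line_to([*c,.027],.1); print("F low",np.round(arm.read_contact_force(),2))
arm.grasp(25); print("gap",arm.read_finger_gap(),arm.read_finger_force(),np.round(arm.read_contact_force(),2),arm.read_t())
arm.line_to([*c,.12],.12); print("gap",arm.read_finger_gap(),np.round(arm.read_contact_force(),2),arm.read_t())
arm.goto(J(0,-.006,.13),QJ); print(np.round(arm.read_eef_pos(),4),J(0,-.006,.13),np.round(arm.read_contact_force(),2),arm.read_t())
p,P,i,d=pts("wrist"); cv2.imwrite("pics/held.png",p); np.savez("held.npz",p=p,P=P)
print("TCP->cam lateral",(i["extrinsics"][:2,3]-arm.read_eef_pos()[:2])@EX)
E
```

```text
F free [ 0.15 -0.58  0.02]
F low [-0.74 -0.06 -0.03]
gap 0.04107600689524547 25.799135863780975 [-0.68 -1.1   4.74] 4.1833
gap 0.04149306850656031 [-0.09  0.92 -1.06] 5.1083
[0.5599 0.0459 0.1298] [np.float64(0.5600479125199432), np.float64(0.043260812603871594), 0.13] [ 0.08  0.29 -0.91] 6.1667
TCP->cam lateral -0.00029780913048286687
```

View pics/held.png

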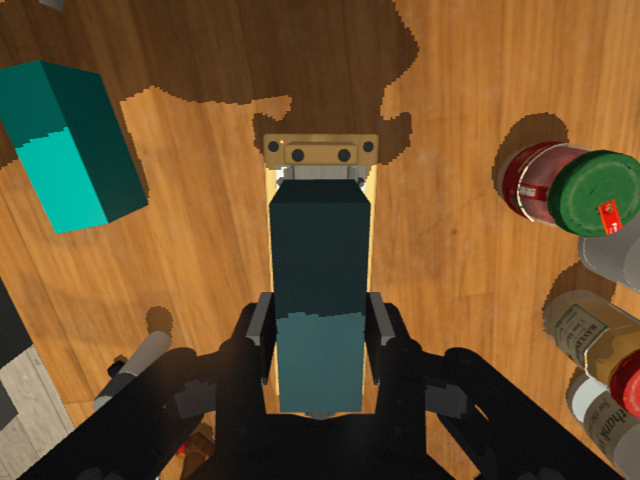

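The carton is held square, with its top from (272,205) to (362,410), directly above the jig, whose stop is at (321,150). I'll compare carton and jig directly in this view before lowering.

Run:
```python
from m import *
print(np.round(arm.read_eef_pos(),4),np.round(arm.read_qvel(),3),arm.read_t())
D=np.load("held.npz");p,P=D["p"],D["P"]
jf=lambda X:np.c_[(X[:,:2]-JO)@EX,(X[:,:2]-JO)@EY]*1000
roi=np.zeros((480,640),bool); roi[200:420,255:380]=1
m=comp(roi&(P[...,2]>.150)&(P[...,2]<.172)&(p[...,2]<90)&(p[...,0]>p[...,2]+15))
X=P[m]; j=jf(X); print("carton top z",np.median(X[:,2]),"rect jig",rect(j/1000))
for a in(210,250,280): 
    r=m[a]; jr=jf(P[a][r]); print(a,jr[:,0].min().round(1),jr[:,0].max().round(1),jr[:,1].mean().round(1))
roi=np.zeros((480,640),bool); roi[125:175,255:390]=1
m=comp(roi&(P[...,2]>.008)&(P[...,2]<.07)); j=jf(P[m]); print("base+stop x",np.percentile(j,[.5,99.5],axis=0).round(1))
m=comp(roi&(abs(P[...,2]-.06)<.006)); print("stop",rect(jf(P[m])/1000))
```

```text
[0.5599 0.0464 0.1299] [-0.008 -0.001  0.001 -0.001  0.001  0.003 -0.001] 6.2167
carton top z 0.16485648736476638 rect jig (array([ -0.7, -28.6], dtype=float32), [np.float32(41.0), np.float32(60.1)], np.float32(1.5726))Traceback (most recent call last):
  File "<stdin>", line 9, in <module>
    return umr_minimum(a, axis, None, out, keepdims, initial, where)
ValueError: zero-size array to reduction operation minimum which has no identity
```

Run:
```python
from m import *
D=np.load("held.npz");P=D["P"]
jf=lambda X:np.c_[(X[:,:2]-JO)@EX,(X[:,:2]-JO)@EY]*1000
roi=np.zeros((480,640),bool); roi[125:175,255:390]=1
m=comp(roi&(P[...,2]>.008)&(P[...,2]<.07)); j=jf(P[m]); print("base+stop",np.percentile(j,[.5,99.5],axis=0).round(1))
m=comp(roi&(abs(P[...,2]-.06)<.006)); print("stop",rect(jf(P[m])/1000))
for k in range(3):
    e=arm.read_eef_pos(); print(arm.read_t(),jf(np.array([e])).round(2),np.round(e[2],4)); arm.wait(.15)
t=np.array(J(0,-.006,.10)); arm.line_to(t,.08); arm.wait(.1); e=arm.read_eef_pos(); print(jf(np.array([e])).round(2),e[2],arm.read_contact_force())
```

```text
base+stop [[-47.4  41.8]
 [ 46.9  74.1]]
stop (array([-0.3, 61.9], dtype=float32), [np.float32(13.6), np.float32(52.0)], np.float32(0.003))
6.2167 [[-0.63 -2.94]] 0.1299
6.3667 [[-0.45 -3.87]] 0.13
6.5167 [[-0.18 -5.05]] 0.13
[[ 0.4  -5.85]] 0.10036796388567244 [-0.49016519 -0.06929691 -1.7954205 ]
```

Carton and jig agree laterally to within 0.5 mm. Lowering while watching the force.

Run:
```python
from h import *
jf=lambda e:np.round([(e[:2]-JO)@EX*1000,(e[:2]-JO)@EY*1000,e[2]*1000],2)
x=-.0002
arm.line_to(J(x,-.006,.068),.05); arm.wait(.3); F0=np.array(arm.read_contact_force()); print(jf(arm.read_eef_pos()),F0.round(2),arm.read_t())
z=.068; why="floor"
while z>.037:
    z-=.001; arm.line_to(J(x,-.006,z),.02); dF=np.array(arm.read_contact_force())-F0
    print(round(z,4),dF.round(1),jf(arm.read_eef_pos())[2])
    if np.linalg.norm(dF[:2])>8 or dF[2]>4: break
arm.wait(.3); print(jf(arm.read_eef_pos()),(np.array(arm.read_contact_force())-F0).round(1),arm.read_finger_gap(),arm.read_t())
```

```text
[-1.000e-02 -6.000e+00  6.827e+01] [ 0.1   1.41 -1.99] 8.3833
0.067 [-0.1 -2.   2.1] 66.96
0.066 [ 0.8 -1.9  0.5] 65.91
0.065 [ 1.  -0.8  1.1] 64.92
0.064 [ 0.6 -2.1  1.9] 63.93
0.063 [-0.4 -0.7  0.7] 62.95
0.062 [-0.3 -1.1  0.7] 61.93
0.061 [ 0.5 -1.7  0.2] 60.93
0.06 [ 0.3 -0.6  1.6] 59.92
0.059 [ 0.  -1.1  0.7] 58.93
0.058 [ 0.4 -1.9  1.5] 57.92
0.057 [-0.5 -1.2  0.8] 56.92
0.056 [ 0.2 -1.6  1.3] 55.93
0.055 [-0.4 -1.2  0.7] 54.93
0.054 [ 0.  -1.8  1. ] 53.93
0.053 [ 0.9 -1.5  1. ] 52.91
0.052 [-0.7 -1.5  0.4] 51.92
0.051 [-0.9 -1.3  1.1] 50.93
0.05 [-0.3 -1.1  0.2] 49.94
0.049 [-0.3 -1.1 -0. ] 48.91
0.048 [ 0.7 -1.6  1. ] 47.93
0.047 [ 0.1 -2.1  0.7] 46.91
0.046 [ 0.6 -1.4  1.2] 45.93
0.045 [ 0.2 -2.1  1.2] 44.92
0.044 [-0.8 -2.2  0.3] 43.93
0.043 [-0.3 -2.   1.7] 42.95
0.042 [-0.  -1.1  0.4] 41.93
0.041 [-1.1 -1.5  6.3] 41.44
[-0.08 -5.97 41.43] [-0.5 -1.1  7.8] 0.041293455798993274 15.4333
```

It touched down at TCP z 41.4 mm (41 expected) with 8 N at most. Now release, retreat, check and measure the handle.

Run:
```python
from m import *
jf=lambda X:np.c_[(X[:,:2]-JO)@EX,(X[:,:2]-JO)@EY]*1000
arm.line_to(J(-.0002,-.006,.0405),.02); arm.open(); arm.line_to(J(0,-.006,.2),.15)
arm.goto(J(0,-.03,.26),QJ); arm.grasp(20); arm.wait(.3)
p,P,i,d=pts("wrist"); cv2.imwrite("pics/placed.png",p); np.savez("placed.npz",p=p,P=P)
j=np.dstack([jf(P.reshape(-1,3)).reshape(480,640,2),P[...,2:]*1000])
m=comp((abs(j[...,2]-76)<5)&(abs(j[...,0])<35)&(abs(j[...,1])<75)&(p[...,0]>p[...,2]+12)); print("carton",rect(j[m][:,:2]/1000),np.median(j[m][:,2]),m.sum())
g=(abs(j[...,0])<30)&(j[...,1]<-100)&(j[...,1]>-220)&(j[...,2]>95)&(j[...,2]<175)&(p.max(-1)<80)&(np.arange(480)[:,None]<360)
for a in range(95,170,10):
    s=j[g&(j[...,2]>=a)&(j[...,2]<a+10)]
    if len(s)>5: print(a,len(s),np.percentile(s,[5,50,95],axis=0).round(1).tolist())
r=(j[...,1]<-200)&(j[...,1]>-330)&(abs(j[...,0])<70)&(j[...,2]>15)&(np.arange(480)[:,None]<340); print("near rest",np.percentile(j[r],[0,50,100],axis=0).round(0) if r.any() else None)
print(arm.read_t(),arm.read_finger_gap(),arm.read_contact_force())
```

```text
carton (array([-1. , -8.7], dtype=float32), [np.float32(40.6), np.float32(104.2)], np.float32(1.5662)) 76.4101550858875 3379
near rest None
18.8917 8.070778193680273e-05 [-0.31265782  1.01626271  0.45897715]
```

View pics/placed.png

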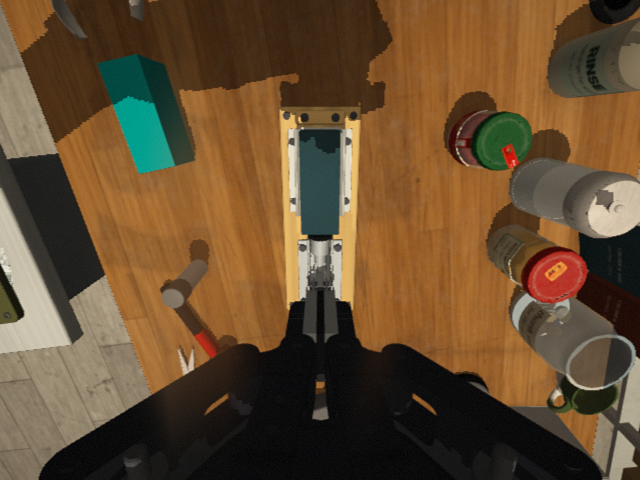

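The carton sits in the nest with its top from (300,128) to (340,235), level at z 76 mm, clear of both the pad and the stop. I'll check the handle angle and the space round its rest from the stored images.

Run:
```python
from m import *
jf=lambda X:np.dstack([(X[...,:2]-JO)@EX*1000,(X[...,:2]-JO)@EY*1000,X[...,2]*1000])
D=np.load("w_jig.npz");j=jf(D["P"]);p=D["p"]
def world(n):
    i=arm.camera_info(n); d=np.load(n+"0.npy"); v,u=np.mgrid[:480,:640];k=f(i)
    return np.stack([(u-i["cx"])/k*d,(v-i["cy"])/k*d,d],-1)@i["extrinsics"][:3,:3].T+i["extrinsics"][:3,3]
for n,j,p in [("wrist",j,p)]+[(n,jf(world(n)),cv2.imread(f"pics/{n}0.png")) for n in("side","scene")]:
    g=(abs(j[...,0])<18)&(j[...,1]<-115)&(j[...,1]>-195)&(j[...,2]>95)&(j[...,2]<175)
    for a in range(100,170,15):
        s=j[g&(j[...,2]>=a)&(j[...,2]<a+15)]
        if len(s)>4: print(n,a,len(s),np.percentile(s,[5,50,95],axis=0)[:,:2].round(1).tolist())
    r=(j[...,1]<-205)&(j[...,1]>-310)&(abs(j[...,0])<80)&(j[...,2]>12)&(j[...,2]<150)
    s=j[r]; print("obst",n,len(s)); 
    if len(s): print(np.percentile(s,[1,50,99],axis=0).round(0).tolist())
```

```text
wrist 100 70 [[-8.2, -145.4], [-0.3, -141.7], [7.4, -140.2]]
wrist 115 125 [[-9.1, -149.0], [-0.1, -143.0], [8.9, -141.1]]
wrist 130 122 [[-8.4, -149.5], [0.1, -144.1], [8.3, -142.4]]
wrist 145 151 [[-9.0, -151.5], [0.0, -144.7], [9.0, -143.0]]
wrist 160 207 [[-7.5, -159.7], [-0.2, -151.7], [7.2, -144.9]]
obst wrist 0
side 100 33 [[-10.6, -161.3], [-5.7, -159.2], [4.0, -148.4]]
side 115 36 [[-10.7, -162.9], [-6.1, -159.7], [5.0, -148.7]]
side 130 35 [[-10.5, -163.2], [-6.0, -160.2], [4.8, -153.1]]
side 145 41 [[-10.4, -165.4], [-4.7, -160.8], [6.6, -152.6]]
side 160 18 [[-9.4, -160.8], [-1.6, -157.3], [4.6, -147.9]]
obst side 0
scene 100 30 [[-13.6, -163.6], [-10.1, -159.6], [-0.6, -146.3]]
scene 115 35 [[-12.6, -166.2], [-8.5, -159.9], [-1.6, -149.8]]
scene 130 28 [[-14.2, -166.0], [-8.7, -160.3], [-0.1, -150.2]]
scene 145 47 [[-13.1, -165.8], [-6.5, -160.4], [2.9, -149.0]]
scene 160 7 [[-11.6, -164.1], [-8.3, -159.7], [-1.0, -152.9]]
obst scene 0
```

The handle axis leans about 0.05 rad and the space round its rest is clear. Now the arc push, with the force checked at each step.

```bash
cat > push.py <<'E'
from h import *
def pose(th,extra=0):
    n=np.array([np.cos(th),np.sin(th)]); o=.010+.011*np.cos(th)+extra
    r=.088-.005*np.sin(th)
    y,z=np.array([-.149,.042])+r*np.array([-np.sin(th),np.cos(th)])+o*n
    return J(0,y,z)
def Fn(th,F0):
    F=[]
    for _ in range(3): F.append(np.array(arm.read_contact_force())-F0); arm.wait(.01)
    F=np.mean(F,0); return np.cos(th)*(F[:2]@EY)+np.sin(th)*F[2]
E
python3 - <<'E'
from push import *
a=pose(0.02,.02); arm.goto([a[0],a[1],.2],QJ); arm.line_to(a,.12); arm.wait(.4)
F0=np.mean([(arm.wait(.02),arm.read_contact_force())[1] for _ in range(6)],0); print(F0.round(2),arm.read_t(),np.round(np.array(arm.read_eef_pos())-a,4))
th=.02; arm.line_to(pose(th),.03); log=[]; peak=0; hit=None
while th<1.76:
    th+= .08 if th<.6 else .03 if th<1.3 else .006
    arm.line_to(pose(th),.06 if th<.6 else .04 if th<1.3 else .015)
    F=Fn(th,F0); log.append((round(th,3),round(F,1))); peak=max(peak,F)
    if th>1.3:
        rec=[v for t,v in log[-12:] if t>1.2]
        if F>min(rec)+3.5 or F>9: hit=th; break
    elif F>14: break
arm.line_to(pose(th,.004),.03); t=arm.read_t()
print(log); print("hit",hit,"peak",peak,t)
arm.wait(.2); a=pose(th,.0); arm.line_to([a[0],a[1],.2],.15); print(arm.read_t())
E
```

```text
[ 0.19 -0.34  0.21] 20.6 [ 0.0001 -0.0001  0.0001]
[(0.1, np.float64(0.1)), (0.18, np.float64(-0.2)), (0.26, np.float64(0.9)), (0.34, np.float64(0.3)), (0.42, np.float64(0.2)), (0.5, np.float64(-0.2)), (0.58, np.float64(0.4)), (0.66, np.float64(0.5)), (0.69, np.float64(0.4)), (0.72, np.float64(0.4)), (0.75, np.float64(-0.0)), (0.78, np.float64(0.0)), (0.81, np.float64(0.4)), (0.84, np.float64(0.6)), (0.87, np.float64(0.4)), (0.9, np.float64(-0.1)), (0.93, np.float64(-0.2)), (0.96, np.float64(0.4)), (0.99, np.float64(1.0)), (1.02, np.float64(0.9)), (1.05, np.float64(1.5)), (1.08, np.float64(2.4)), (1.11, np.float64(2.4)), (1.14, np.float64(3.2)), (1.17, np.float64(3.1)), (1.2, np.float64(3.5)), (1.23, np.float64(3.9)), (1.26, np.float64(4.1)), (1.29, np.float64(4.4)), (1.32, np.float64(4.6)), (1.326, np.float64(4.7)), (1.332, np.float64(4.9)), (1.338, np.float64(4.2)), (1.344, np.float64(4.0)), (1.35, np.float64(4.4)), (1.356, np.float64(4.8)), (1.362, np.float64(4.2)), (1.368, np.float64(4.6)), (1.374, np.float64(4.4)), (1.38, np.float64(4.3)), (1.386, np.float64(4.4)), (1.392, np.fl
[... 959 characters left out ...]
(3.6)), (1.62, np.float64(2.9)), (1.626, np.float64(2.6)), (1.632, np.float64(3.3)), (1.638, np.float64(2.7)), (1.644, np.float64(2.3)), (1.65, np.float64(2.9)), (1.656, np.float64(2.6)), (1.662, np.float64(2.2)), (1.668, np.float64(2.3)), (1.674, np.float64(2.4)), (1.68, np.float64(2.2)), (1.686, np.float64(1.8)), (1.692, np.float64(2.1)), (1.698, np.float64(1.9)), (1.704, np.float64(1.8)), (1.71, np.float64(1.7)), (1.716, np.float64(1.6)), (1.722, np.float64(1.6)), (1.728, np.float64(1.1)), (1.734, np.float64(0.8)), (1.74, np.float64(0.7)), (1.746, np.float64(0.4)), (1.752, np.float64(0.5)), (1.758, np.float64(1.0)), (1.764, np.float64(0.2))]
hit None peak 4.895861839364091 50.6333
52.0667
```

Run:
```python
from m import *
jf=lambda X:np.dstack([(X[...,:2]-JO)@EX*1000,(X[...,:2]-JO)@EY*1000,X[...,2]*1000])
p,P,i,d=pts("side"); j=jf(P); q=p[190:330,260:430]; cv2.imwrite("pics/shut.png",cv2.resize(q,None,fx=4,fy=4))
for a in range(-275,-195,10):
    s=j[(abs(j[...,0])<14)&(j[...,1]>=a)&(j[...,1]<a+10)&(j[...,2]>8)&(j[...,2]<130)&(p.max(-1)<110)]
    if len(s)>3: print(a,len(s),np.percentile(s,[5,50,95],axis=0)[:,2].round(1))
m=comp((abs(j[...,2]-76)<4)&(abs(j[...,0])<35)&(abs(j[...,1])<75)&(p[...,0]>p[...,2]-10)); print("carton",rect(j[m][:,:2]/1000),m.sum())
# pad gap
s=j[(abs(j[...,0])<15)&(j[...,1]<-40)&(j[...,1]>-90)&(j[...,2]>45)&(j[...,2]<62)]; print("pad pts",np.percentile(s[:,1],[5,50,95]) if len(s) else 0)
print(arm.read_t(),np.round(arm.read_eef_pos(),3))
```

```text
-235 18 [119.  126.9 129.8]
-225 15 [110.5 117.4 128. ]
-215 25 [ 94.7 104.5 116.5]
-205 14 [ 88.5  95.1 107.6]
carton (array([-5. , -6.8], dtype=float32), [np.float32(42.4), np.float32(105.7)], np.float32(1.5089)) 229
pad pts [-87.66779615 -61.75930071 -54.08402049]
52.1167 [ 0.527 -0.18   0.199]
```

View pics/shut.png

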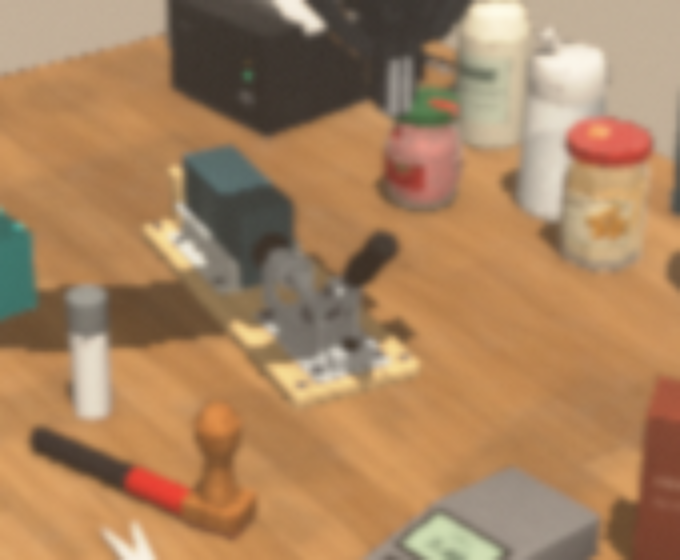

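The side view shows the handle sprung back to about 45°: grip at (372,258), carton in the nest, red carton untouched. The force had just faded to zero, so I stopped a few mm short of the dead point. I have 8.9 s left, so I'll repeat the push faster through the known part, then go slowly straight down until the stop is touched lightly.

Run:
```python
from push import *
F0=np.mean([(arm.wait(.01),arm.read_contact_force())[1] for _ in range(3)],0)
arm.line_to(pose(.62,.005),.25)
for th in (.85,1.08,1.3,1.52,1.72): arm.line_to(pose(th),.13)
t0=arm.read_t(); a=pose(1.74); z=a[2]; log=[]; hit=False
while z>.017 and arm.read_t()<59:
    arm.line_to([a[0],a[1],z],.015); F=arm.read_contact_force()[2]-F0[2]; log.append((round(z*1000,1),round(F,1)))
    if F>3.5 and len(log)>3: hit=True; break
    z-=.0008
arm.line_to([a[0],a[1],z+.05],.12)
print(F0.round(1),t0,log,hit,arm.read_t(),np.round(arm.read_contact_force(),1))
```

```text
[ 0.  -0.  -0.3] 54.2333 [(np.float64(36.0), np.float64(1.2)), (np.float64(35.2), np.float64(1.8)), (np.float64(34.4), np.float64(1.4)), (np.float64(33.6), np.float64(-1.2)), (np.float64(32.8), np.float64(0.5)), (np.float64(32.0), np.float64(-0.7)), (np.float64(31.2), np.float64(0.9)), (np.float64(30.4), np.float64(0.6)), (np.float64(29.6), np.float64(0.4)), (np.float64(28.8), np.float64(0.4)), (np.float64(28.0), np.float64(0.8)), (np.float64(27.2), np.float64(0.3)), (np.float64(26.4), np.float64(0.8)), (np.float64(25.6), np.float64(1.0)), (np.float64(24.8), np.float64(3.0)), (np.float64(24.0), np.float64(7.7))] True 58.825 [ 0.7 -0.1 -0.1]
```

Run:
```python
from h import *
p,_=arm.camera("side"); cv2.imwrite("pics/shut2.png",cv2.resize(p[190:330,260:430],None,fx=4,fy=4)); print(arm.read_t())
```

```text
58.875
```

View pics/shut2.png

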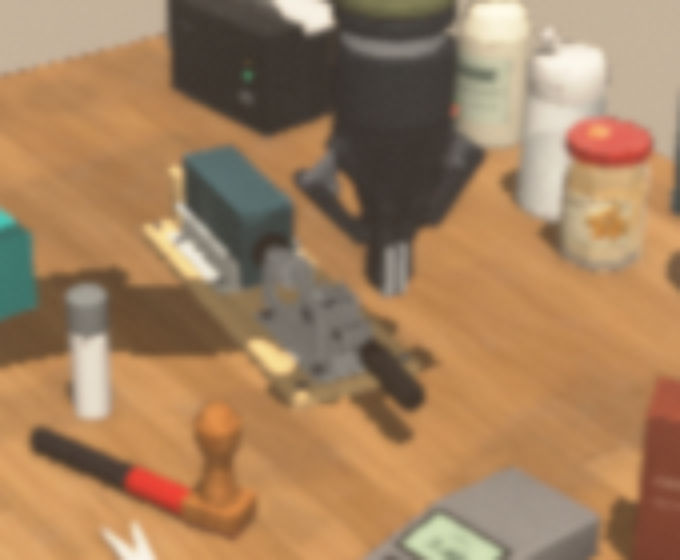

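The handle now stays down, with its grip at (393,375) lying level. The pad is against the carton at (268,245), and the gripper at (392,285) is clear of everything. Handing in.

```bash
python3 -c "
from plant import arm
print(arm.finish_job(), arm.read_t())"
```

```text
the job is handed in; nothing more can be done
the job is handed in; nothing more can be done
```

I handed the job in at 58.9 s of the 61 s: the carton lies in the nest and the clamp is snapped shut with its pad on the carton; the first push stopped just short and sprang back, the second snapped over with an 8 N touch on the stop, and the red carton was not moved.

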